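# Close the filter housing with its lugged hand nut

## Task

Close the solvent filter housing: set the big hex nut squarely on its threaded neck, turn it backward (counter-clockwise from above) under light pressure until you feel it drop into the thread start, then run it forward (clockwise) until it is fully home against its stop, and let go. Be gentle: never force the nut against the housing, and leave the other things on the bench where they are.

Things in the scene. Friction and masses are not known exactly. Their poses are not given: they have to be found in the camera images.
- housing: Solvent filter housing, fixed. Round steel foot 90 mm across, 10 mm high; white body 72 mm across up to 30 mm; upright steel neck on the same axis. Origin: centre of its underside on the bench, z up. Thread tightens clockwise from above: three equal leads 120 degrees apart. Their angle differs each time, does not follow from this yaw and is not measured. Neck and thread do not turn.
- neck_axis (a point): Centre of the neck's top, 77 mm above the bench, on the neck's axis. Neck core 32 mm across, coned over its top 8 mm to 24 mm; thread 42 mm across.
- thread_start (a point): On the neck's axis, 58 mm up, level with the ridge tops. Going clockwise from above each lead is: a gap 30 degrees wide, open from above (thread start); a flat-topped ridge 84 degrees long; a stop 6 degrees wide, 4 mm above the ridge and reaching down to the body; then the next gap. Lugs on the ridges strike the stops if turned clockwise; counter-clockwise, within 85 degrees, they drop into the gaps.
- run_on (a point): On the neck's axis, 39 mm up: where the nut's underside is when fully home. Lugs dropped into the gaps are blocked backward by the stops; clockwise they pass under the ridges, whose undersides slope down and draw the nut down 5 mm against a spring over 80 to 100 degrees, until they meet the stops. Turning takes about 0.1 N m; more than 0.6 N m, on any stop, would damage the lugs. The thread holds the nut once home.
- ring_top (a point): Centre of the top of the black spring ring (44 to 59 mm across) round the neck, 44 mm above the bench when free. The nut's rim lands on it. It yields downward: 1 N to start, then 1 N per mm, 8 mm of travel.
- nut: Big plain steel hex nut, loose, open right through, lying flat on the bench the right way up. 52 mm across flats, 60 mm over corners, 30 mm high, about 0.16 kg. Origin: centre of its underside; z up along its axis; one pair of flats is square to its x axis, the others 60 degrees on. About 1.5 mm of play all round on the neck.
- nut_lugs (a point): On the nut's axis, 6 mm above its underside: the lower faces of three inner lugs, 5 mm wide, 4 mm thick, at 0, 120, 240 degrees from the nut's x axis, standing in to a 35 mm circle (bore 45 mm). Nut underside above the bench: 52 mm with lugs on the ridges; 56 mm with lugs on the stops (backward it first falls 4 mm on to the ridges); 43 to 44 mm dropped into the thread start; 39 mm home.
- amber_bottle: Amber glass bottle, 84 mm across, 200 mm high; bystander, to be left alone. Origin: centre of its underside.
- small_bottle: Small amber bottle, 44 mm across, 75 mm high; bystander. Origin: centre of its underside.
- wrench: Steel wrench 130 mm long lying on the bench; bystander. Origin near its middle.
- vial_rack: White vial rack 90 x 130 mm, 47 mm high with vials; bystander. Origin: centre of its underside.
- beaker: White beaker 70 mm across, 75 mm high; bystander. Origin: centre of its underside.
Things that resemble listed ones, but are neither listed nor needed, are in the scene too. There is more than one size of the nut; the one meant has the size given above.

How it is judged:
On the way, in this order (a step that is already met when the one before it is completed fails the run):
1. the nut is carried over the neck (horizontal distance between nut and neck_axis below 0.03 m and height (world z) of nut above 0.06 m), for 0.1 s.
2. the nut has dropped into the thread start, square on the neck (horizontal distance between nut and neck_axis below 0.004 m and height (world z) of nut below 0.0475 m and angle between nut's own z axis and vertical below 0.1 rad), for 0.1 s.
At the end, for the whole second after the job is handed in: The nut sits level (within 0.06 rad) on the neck's axis (within 4 mm), its underside less than 40.5 mm above the bench (fully home is 39 mm), at rest, held by the thread alone with the fingers off it (horizontal distance between nut and neck_axis below 0.004 m and height (world z) of nut between 0.036 and 0.0405 m and angle between nut's own z axis and vertical below 0.06 rad and linear speed of nut below 0.01 m/s and contact force between the fingers and nut below 0.1 N); the robot touches nothing.
It fails at once if the nut is forced against the housing with more than 50 N (contact force between nut and housing above 50 N).
It fails at once if a bystander is moved by more than 30 mm (distance of any of amber_bottle, small_bottle, wrench, vial_rack, beaker from where it was at the start of the episode above 0.03 m).
It also fails if it takes over 72 s, if anything falls off the work surface, if the arm or the gripper's body presses on something with over 40 N, if the wrist force passes 120 N, or if a joint passes its speed limit or range.

## Robot

A 6-joint arm with a two-finger parallel gripper is mounted at the origin on the work surface. World frame = base frame: x ahead of the robot, y to its left, z up, the work surface at z = 0. Lengths are in m, angles in rad, forces in N, time in s.
With the tool pointing down it reaches from about 0.25 to 0.775 m from the base axis. Payload 4 kg.
Tool frame: the origin (TCP) lies between the finger pads; the fingertips stand 14 mm ahead of it and the grasp point (between the pads) lies 5 mm behind it; z points along the fingers, y is the line along which they close (so a half turn about z gives the same grasp; the last joint's range is limited). The gripper opens to 94 mm and grips with 3 to 60 N. Pads are 16 mm wide; open, the fingers measure 119 mm over their backs; the gripper's body (75 mm by 177 mm) begins 78 mm behind the grasp point.
Start: joints at [1.116, 0.087, 1.371, -0, 1.684, -0.103], TCP at [0.19, 0.516, 0.22] pointing down, gripper open.
Joint ranges: [-3.1, 3.1], [-0.76, 2.03], [0.27, 2.55], [-1.08, 4.22], [0.17, 2.65], [-2.57, 2.57]. Speed limits (rad/s): [2.79, 2.79, 3.14, 3.14, 3.14, 3.14].

## Interface

Orientations are given as [roll, pitch, yaw] about the fixed x, y, z axes, in that order (R = Rz(yaw) Ry(pitch) Rx(roll)).
In Python, from bench import robot, snapshot gives the robot as it stands.
- The arm moves only by the tool carry_out, never from a script. Its argument "motion" is text: rows parted by semicolons, each of 4 numbers parted by spaces: the shift along the tool's x, y, z each as a share of 0.15 m, from -1 to 1, then the turn about the tool's z as a share of 180 degrees, from -1 to 1. A call has exactly 8 rows; each row is the pose to reach, as a shift and turn from the pose commanded when the call began, along the tool's axes at that moment, turning the shorter way round; what a row does not reach only later rows make up. A row lasts 1/10 s, in which the tool goes at most 50 mm and 8.59 degrees, less where a joint would pass 70% of its speed; a pose out of reach is approached as far as the arm can. A call with a number of a shift or a turn outside -1 to 1 is refused whole. A call with a gripper value outside its range is refused whole. "grip" is the opening, from -1 (shut) to 1 (fully open), set as the call begins (left out, the last holds). The fingers move at their own pace and stop on an object; the grip force is fixed at half the most. Time passes only in rows, so rows that repeat a pose let the fingers close, or fill a call up. It gives the time, the measured TCP pose, the force, the opening and the grip force at its end, in the units of the state.
- robot.get_obs(): the state, without advancing time (a new reading comes with each control period).
- snapshot(name): name is "side" or "top"; returns a dict with "image" (480x640x3 uint8, red, green, blue), "fx", "fy", "cx", "cy" (pixels), "pose" (4x4, takes a point from camera to world coordinates). Camera axes: x right, y up, looking along -z (the intrinsics and any distortion apply to the point x, -y, -z); pixel columns grow to the right and rows downward; lengths in m; the calibration is good to about 2 mm. A picture is of the moment at which its call begins. There is no depth.
- robot.close_job(): hands the job in; it is judged then, once.
The state is a dict: "time": time; "joint_positions": joint angles; "qvel": joint speeds; "joint_torque": joint torques, N m; "tool_pos": TCP position; "ee_rot": TCP orientation; "wrist_force": force on the tool from outside, world axes, zero at the start; "wrist_torque": the same for the moment, N m; "width": finger opening in m; "finger_force": force on a finger pad.
Only numpy, scipy, OpenCV 4.12 (cv2) and the standard library are available. Lean on these libraries where they do the work, as an engineer would, in place of code of your own. Each camera call takes 0.05 s, during which the arm holds its last target. There are 200 camera calls.

## Working session

There is one attempt and no reset: what is moved stays moved. The work goes in short steps, Python scripts to look and compute and a tool call to move; the robot and the scene stay as the last step left them, time stands still between calls to the robot, and variables do not carry over. Pictures are saved under pics/ and viewed, at most 10 in all, crops included, and the job is handed in when it is done.

Besides the shell and the picture viewer there is one more tool, called after "Emit:" by a JSON object that holds its "fn" and its "kwargs". carry_out: Moves the arm, as the interface text tells. Shift numbers are shares of 0.15 m and turn numbers shares of 180 degrees, none past 1 either way. Its arguments: {"type":"object","properties":{"motion":{"type":"string"},"grip":{"type":"number"}},"required":["motion"]}

```bash
mkdir -p pics; ls
python3 - <<'E'
from bench import robot,snapshot
import cv2,numpy as np
for n in("top","side"):
    s=snapshot(n); cv2.imwrite(f"pics/{n}0.png",s["image"][:,:,::-1]); print(n,{k:v for k,v in s.items() if k not in("image",)})
    np.save(f"pics/{n}0.npy",s["pose"])
print(robot.get_obs())
E
```

```text
pics
top {'fx': 483.1145006900734, 'fy': 483.1145006900734, 'cx': 317.9211407653137, 'cy': 241.91958928142142, 'pose': array([[-0.02598154,  0.98936526, -0.14311302,  0.39161782],
       [-0.99940455, -0.02895884, -0.01876   , -0.01143546],
       [-0.02270488,  0.14254039,  0.98952854,  1.18331625],
       [ 0.        ,  0.        ,  0.        ,  1.        ]])}
side {'fx': 543.2202424332856, 'fy': 543.2202424332856, 'cx': 324.95528986764947, 'cy': 244.02252433926552, 'pose': array([[ 0.98340279,  0.12830694, -0.12828201,  0.43563508],
       [-0.18044935,  0.76528492, -0.61788108, -0.71397276],
       [ 0.01889386,  0.63077438,  0.77573623,  0.94810318],
       [ 0.        ,  0.        ,  0.        ,  1.        ]])}
{'time': 0.1, 'joint_positions': array([ 1.11590766e+00,  8.78855876e-02,  1.37209192e+00, -1.39644527e-05,
        1.68361194e+00, -1.03127928e-01]), 'qvel': array([-0.00089402, -0.00228682, -0.00346469,  0.00088694,  0.000601  ,
        0.00191845]), 'joint_torque': array([ 1.77782589e-03, -3.41251767e+01, -3.03301656e+01,  7.18495483e-02,
        3.03878495e-02, -8.36502340e-05]), 'tool_pos': array([0.189319  , 0.51588966, 0.21842443]), 'ee_rot': array([-3.13960504e+00, -1.91755250e-04,  2.78983016e+00]), 'wrist_force': array([ 0.42873041,  0.86433514, -0.54441441]), 'wrist_torque': array([-0.04599338,  0.02661704,  0.00389034]), 'finger_force': 0.0, 'width': 0.09362886940539505}
```

View pics/top0.png

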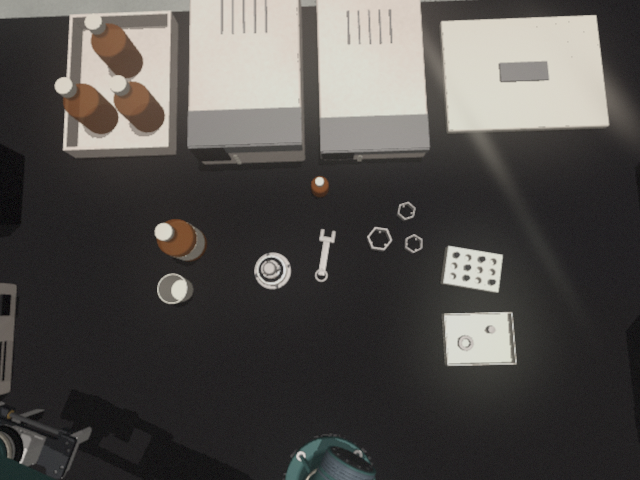

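View pics/side0.png

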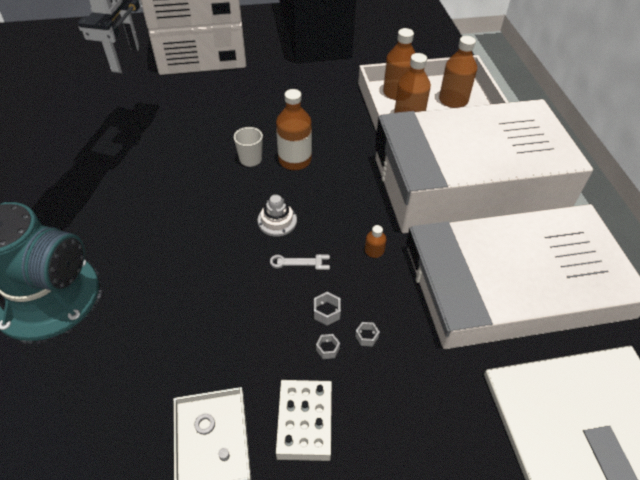

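The top view shows the big nut at (380,238), with two small nuts at (406,211) and (414,243). The housing is at (272,270) and the wrench at (325,255). In the side view the nut is at (327,307) and the housing at (277,213). Next I'll crop the nut and housing and measure them.

```bash
cat > h.py <<'E'
import cv2,numpy as np
from bench import robot,snapshot
def ray(s,uv):
    d=s["pose"][:3,:3]@np.array([(uv[0]-s["cx"])/s["fx"],-(uv[1]-s["cy"])/s["fy"],-1]); return s["pose"][:3,3],d/np.linalg.norm(d)
def onplane(s,uv,z):
    o,d=ray(s,uv); return o+d*(z-o[2])/d[2]
def proj(s,p):
    c=s["pose"][:3,:3].T@(np.array(p)-s["pose"][:3,3]); return np.array([s["cx"]+s["fx"]*c[0]/-c[2], s["cy"]-s["fy"]*c[1]/-c[2]])
def contour(s,box,thr):
    x0,y0,x1,y1=box; g=cv2.cvtColor(s["image"],cv2.COLOR_RGB2GRAY)[y0:y1,x0:x1]
    c=max(cv2.findContours((g>thr).astype(np.uint8),cv2.RETR_EXTERNAL,cv2.CHAIN_APPROX_NONE)[0],key=cv2.contourArea)
    return c[:,0,:]+[x0,y0]
E
python3 - <<'E'
from h import *
out=[]
for n,bs in(("top",[(362,220,398,256),(250,248,296,294)]),("side",[(308,287,348,327),(250,188,304,242)])):
    s=snapshot(n)
    for i,b in enumerate(bs):
        out.append(cv2.resize(s["image"][b[1]:b[3],b[0]:b[2],::-1],(380,290) if 0 else (290,290),interpolation=cv2.INTER_CUBIC))
        for t in(60,90):
            c=contour(s,b,t); print(n,i,t,"area",cv2.contourArea(c.astype(np.int32)),cv2.minEnclosingCircle(c.astype(np.float32)),"bbox",cv2.boundingRect(c.astype(np.int32)))
            if n=="top":
                for z in (0,.03) if i==0 else (0.005,.01):
                    P=np.array([onplane(s,q,z)[:2] for q in c],np.float32); print(z,cv2.minEnclosingCircle(P),cv2.fitEllipse(P))
cv2.imwrite("pics/crops.png",np.vstack([np.hstack(out[:2]),np.hstack(out[2:])]))
E
```

```text
top 0 60 area 443.5 ((379.18359375, 238.2413330078125), 12.936605453491211) bbox (367, 226, 26, 25)
0 ((0.5674658417701721, -0.14065927267074585), 0.032427191734313965) ((0.5674034953117371, -0.1405792534351349), (0.058762434870004654, 0.059988778084516525), 40.506343841552734)
0.03 ((0.5630075931549072, -0.13738314807415009), 0.031607676297426224) ((0.5629468560218811, -0.1373051404953003), (0.057272665202617645, 0.05846792832016945), 40.506710052490234)
top 0 90 area 414.5 ((379.1712341308594, 238.13699340820312), 12.808231353759766) bbox (367, 227, 25, 24)
0 ((0.5680960416793823, -0.1403159648180008), 0.032160695642232895) ((0.5674918293952942, -0.14073678851127625), (0.0571586936712265, 0.058012302964925766), 60.72856140136719)
0.03 ((0.563621997833252, -0.13704845309257507), 0.0313478522002697) ((0.5630329847335815, -0.1374586820602417), (0.05570957064628601, 0.0565415658056736), 60.72888946533203)
top 1 60 area 1076.0 ((272.2109375, 270.5926818847656), 19.01323699951172) bbox (254, 252, 38, 38)
0.005 ((0.4950562119483948, 0.12479027360677719), 0.046607207506895065) ((0.49491184
[... 425 characters left out ...]
496), 0.04590143263339996) ((0.4952220916748047, 0.12479179352521896), (0.08923488110303879, 0.08976463228464127), 85.4738998413086)
0.01 ((0.49464085698127747, 0.12394409626722336), 0.04570711776614189) ((0.4947824776172638, 0.12421373277902603), (0.08885622769594193, 0.08938373625278473), 85.47462463378906)
side 0 60 area 724.5 ((326.7902526855469, 307.9791259765625), 17.022268295288086) bbox (313, 291, 28, 35)
side 0 90 area 660.5 ((327.0, 307.75), 16.250099182128906) bbox (314, 292, 27, 33)
side 1 60 area 1051.5 ((276.5984191894531, 215.2627410888672), 21.565181732177734) bbox (257, 194, 40, 43)
side 1 90 area 636.0 ((276.6025695800781, 219.0), 19.628149032592773) bbox (257, 206, 40, 30)
```

View pics/crops.png

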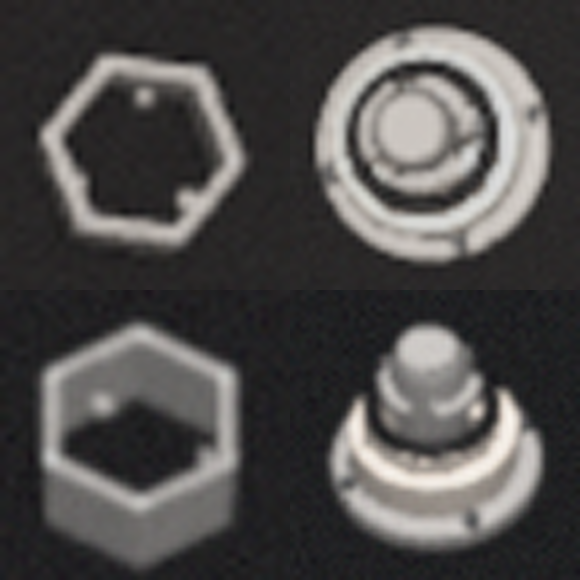

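The crops show a clear hexagon with three inner lugs, so this is the right nut at about 60 mm over corners. Its top corners can be read, and so can the round top of the neck.

Run:
```python
from h import *
T=snapshot("top");S=snapshot("side")
f=lambda p,b,k:np.array([b[0]+(p[0]+.5)/k-.5,b[1]+(p[1]+.5)/k-.5])
ct=[(107,57),(207,70),(243,160),(182,242),(80,228),(42,135)]
cs=[(140,35),(235,85),(235,175),(140,215),(45,170),(45,85)]
for s,c,b,k in((T,ct,(362,220),290/36),(S,cs,(308,287),290/40)):
    P=np.array([onplane(s,f(p,b,k),.03)[:2] for p in c]); m=P.mean(0); d=P-m
    print("nut",m,np.linalg.norm(d,axis=1).round(4),np.degrees(np.angle(np.mean((d@[1,1j])**6))/6))
o=[onplane(T,f((120,130),(250,248),290/46),.077), onplane(S,f((424-290,348-290),(250,188),290/54),.077)]
print("neck",o)
for n,p in (("sn1",(406,211)),("sn2",(414,243)),("wr",(327,233)),("wr2",(321,275)),("rack",(445,247))):print(n,onplane(T,p,.015))
```

```text
nut [ 0.56363525 -0.13778771] [0.0297 0.0307 0.0298 0.0303 0.0307 0.0305] 19.943141987324566
nut [ 0.56334323 -0.13547197] [0.0304 0.03   0.0301 0.0283 0.0297 0.0296] 19.40846982352232
neck [array([0.4938532 , 0.12459165, 0.077     ]), array([0.49310753, 0.12635444, 0.077     ])]
sn1 [ 0.63096166 -0.20758903  0.015     ]
sn2 [ 0.5510964 -0.2228432  0.015    ]
wr [ 0.58200292 -0.01209318  0.015     ]
wr2 [0.47952782 0.00536716 0.015     ]
rack [ 0.53912181 -0.2971512   0.015     ]
```

Emit:
{"fn": "carry_out", "kwargs": {"motion": "-0.06 -0.05 0 0; -0.2 -0.16 0 0; -0.36 -0.3 0 0; -0.52 -0.44 0 0; -0.68 -0.58 0 0; -0.84 -0.7 0 0; -0.96 -0.8 0 0; -0.96 -0.8 0 0", "grip": 1}}

```text
time: 1.1
tool_pos: [0.2846, 0.3517, 0.2198]
ee_rot: [3.142, 0.001, 2.786]
wrist_force: [0.8, 0.1, -0.2]
width: 0.0941
finger_force: 0.0
```

Emit:
{"fn": "carry_out", "kwargs": {"motion": "-0.12 -0.1 0 0; -0.24 -0.2 0 0; -0.36 -0.3 0 0; -0.48 -0.4 0 0; -0.6 -0.5 0 0; -0.72 -0.6 0 0; -0.84 -0.7 0 0; -0.96 -0.8 0 0"}}

```text
time: 1.9
tool_pos: [0.3773, 0.1915, 0.2196]
ee_rot: [3.141, -0.0, 2.791]
wrist_force: [1.1, -0.2, -0.5]
width: 0.0937
finger_force: 0.0
```

Emit:
{"fn": "carry_out", "kwargs": {"motion": "-0.12 -0.1 0 0; -0.24 -0.2 0 0; -0.36 -0.3 0 0; -0.48 -0.4 0 0; -0.6 -0.5 0 0; -0.72 -0.6 0 0; -0.84 -0.7 0 0; -0.96 -0.8 0 0"}}

```text
time: 2.7
tool_pos: [0.4715, 0.0293, 0.2195]
ee_rot: [3.141, 0.0, 2.79]
wrist_force: [0.4, -0.4, 0.1]
width: 0.0937
finger_force: 0.0
```

Emit:
{"fn": "carry_out", "kwargs": {"motion": "-0.12 -0.1 0 0.04; -0.24 -0.2 0 0.08; -0.36 -0.3 0 0.12; -0.48 -0.4 0.05 0.16; -0.6 -0.5 0.1 0.2; -0.72 -0.6 0.2 0.24; -0.84 -0.7 0.3 0.28; -0.96 -0.82 0.3 0.32"}}

```text
time: 3.5
tool_pos: [0.5632, -0.135, 0.1714]
ee_rot: [-3.138, -0.003, 1.78]
wrist_force: [0.0, -0.8, 0.9]
width: 0.0941
finger_force: 0.0
```

Emit:
{"fn": "carry_out", "kwargs": {"motion": "0 0 0.05 0.04; 0 0 0.15 0.08; 0 0 0.28 0.125; 0 0 0.42 0.125; 0 0 0.56 0.125; 0 0 0.7 0.125; 0 0 0.75 0.125; 0 0 0.75 0.125"}}

```text
time: 4.3
tool_pos: [0.563, -0.1348, 0.0605]
ee_rot: [-3.138, -0.001, 1.392]
wrist_force: [0.2, 0.3, -0.4]
width: 0.0936
finger_force: 0.0
```

Run:
```python
from h import *
o=robot.get_obs();print(o["tool_pos"],o["ee_rot"],o["joint_positions"])
out=[]
for n in("top","side"):
    s=snapshot(n);u,v=proj(s,(.5635,-.1367,.05)).astype(int)
    out.append(cv2.resize(s["image"][v-40:v+40,u-40:u+40,::-1],(400,400),interpolation=cv2.INTER_CUBIC))
cv2.imwrite("pics/g1.png",np.hstack(out))
```

```text
[ 0.56299231 -0.13475605  0.0604584 ] [-3.13845200e+00 -8.17128217e-04  1.39223977e+00] [-3.33055023e-01  2.35854559e-01  1.52239599e+00  3.29671926e-04
  1.38657111e+00 -1.54560663e-01]
```

View pics/g1.png

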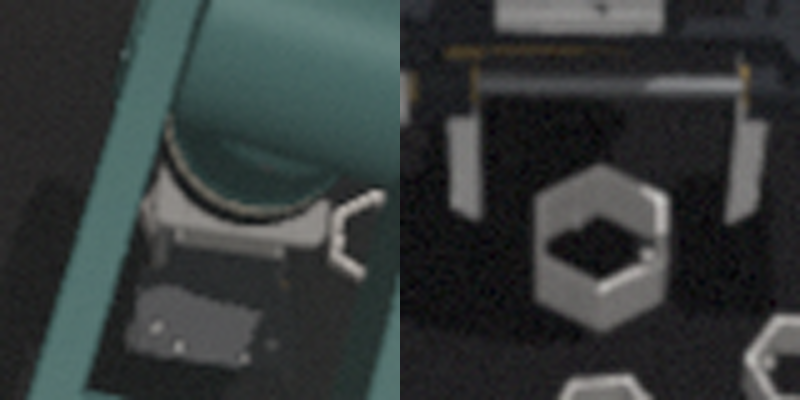

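The side view shows the fingers straddling the nut with clearance on both sides, so I'll lower and grip.

Emit:
{"fn": "carry_out", "kwargs": {"motion": "-0.006 0 0.05 0; -0.012 0 0.1 0; -0.012 0 0.15 0; -0.012 0 0.2 0; -0.012 0 0.24 0; -0.012 0 0.27 0; -0.012 0 0.283 0; -0.012 0 0.283 0"}}

```text
time: 5.2
tool_pos: [0.5633, -0.1372, 0.0191]
ee_rot: [-3.141, -0.0, 1.392]
wrist_force: [0.0, 0.1, 0.4]
width: 0.0941
finger_force: 0.0
```

Emit:
{"fn": "carry_out", "kwargs": {"motion": "0 0 0 0; 0 0 0 0; 0 0 0 0; 0 0 0 0; 0 0 0 0; 0 0 0 0; 0 0 0 0; 0 0 0 0", "grip": -1}}

```text
time: 6.0
tool_pos: [0.5635, -0.1373, 0.0196]
ee_rot: [-3.141, -0.0, 1.392]
wrist_force: [-1.2, 0.7, 1.7]
width: 0.0517
finger_force: 30.0
```

Emit:
{"fn": "carry_out", "kwargs": {"motion": "0 0 -0.05 0; 0 0 -0.15 0; 0 0 -0.27 0; 0 0 -0.39 0; 0 0 -0.51 0; 0 0 -0.6 0; 0 0 -0.667 0; 0 0 -0.667 0"}}

```text
time: 6.8
tool_pos: [0.5646, -0.1377, 0.1219]
ee_rot: [3.138, 0.0, 1.392]
wrist_force: [-0.2, -0.6, -1.7]
width: 0.0516
finger_force: 30.0
```

Emit:
{"fn": "carry_out", "kwargs": {"motion": "0.04 -0.02 0 0; 0.12 -0.06 0 0; 0.24 -0.12 0 0; 0.38 -0.18 0 0; 0.54 -0.26 0 0; 0.68 -0.32 0 0; 0.8 -0.38 0 0; 0.8 -0.38 0 0"}}

```text
time: 7.6
tool_pos: [0.527, -0.0054, 0.1189]
ee_rot: [-3.139, -0.001, 1.396]
wrist_force: [0.1, 0.3, -1.9]
width: 0.052
finger_force: 30.0
```

Emit:
{"fn": "carry_out", "kwargs": {"motion": "0.08 -0.04 0 0; 0.2 -0.09 0 0; 0.34 -0.16 0 0; 0.48 -0.22 0 0; 0.62 -0.29 0 0; 0.76 -0.35 0 0; 0.83 -0.39 0 0; 0.83 -0.39 0 0"}}

```text
time: 8.4
tool_pos: [0.4927, 0.1249, 0.1194]
ee_rot: [-3.141, -0.0, 1.394]
wrist_force: [-0.3, 0.3, -1.2]
width: 0.0519
finger_force: 30.0
```

Run:
```python
from h import *
o=robot.get_obs();print(o["tool_pos"],o["ee_rot"],o["wrist_force"],o["wrist_torque"],o["joint_positions"])
out=[]
for n in("top","side"):
    s=snapshot(n);u,v=proj(s,(.494,.125,.085)).astype(int); print(n,u,v)
    out.append(cv2.resize(s["image"][v-30:v+30,u-30:u+30,::-1],(400,400),interpolation=cv2.INTER_CUBIC))
cv2.imwrite("pics/p1.png",np.hstack(out))
```

```text
[0.49271433 0.12494521 0.11943316] [-3.14116325e+00 -3.30002130e-05  1.39380887e+00] [-0.33500186  0.30485379 -1.17997106] [-0.0809722   0.03079553 -0.00121264] [1.36660348e-01 3.68768470e-02 1.62394580e+00 1.64533683e-04
 1.48116827e+00 3.13633039e-01]
top 268 267
side 274 196
```

View pics/p1.png

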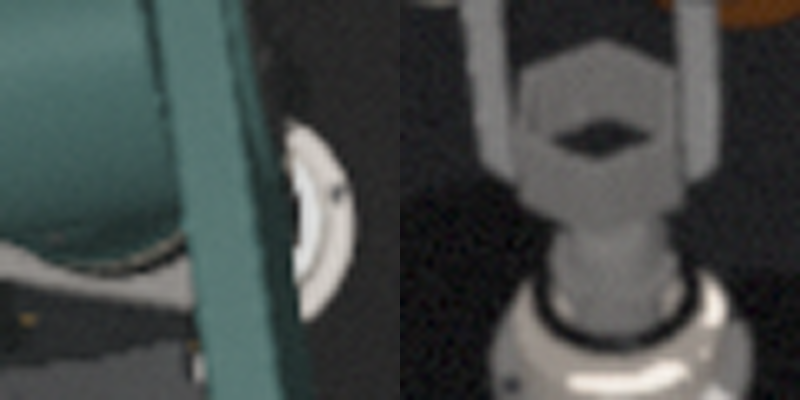

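Run:
```python
from h import *
s=snapshot("side");ex=s["pose"][:2,0]/np.linalg.norm(s["pose"][:2,0])
g=cv2.cvtColor(s["image"],cv2.COLOR_RGB2GRAY)
P=lambda x,y:(274-30+(x+.5)/6.667-.5,196-30+(y+.5)/6.667-.5)
def lat(px,ref): # lateral offset, along ex, of the pixel from the projection of ref
    return (px-proj(s,ref)[0])*np.linalg.norm(np.array(ref)-s["pose"][:3,3])/s["fx"]*1000
t=robot.get_obs()["tool_pos"];print(t, ex)
n=(.494,.125)
print("nut  vs n mm",lat(P(200,0)[0],(*n,.115)))
print("tool vs n mm",(t[:2]-n)@ex*1000)
print("neck vs n mm",lat(P(209,0)[0],(*n,.066)))
print("foot vs n mm",lat(P(221,0)[0],(*n,.007)), "from crop1", lat(250+146.5/5.37-.5,(*n,.007)))
# edges, sub-pixel, of rows in the picture
for y in (190,192,205,206,207,208,224,226):
    print(y,g[y,250:304].tolist())
```

```text
[0.49354277 0.12309943 0.11951627] [ 0.98357837 -0.18048157]
nut  vs n mm -1.1446202813228232
tool vs n mm -0.1067067626494807
neck vs n mm -0.8013007578943618
foot vs n mm 0.2664045362191749 from crop1 0.40082078033498025
190 [33, 34, 30, 33, 35, 37, 78, 106, 114, 122, 119, 101, 98, 103, 105, 102, 104, 102, 105, 104, 101, 95, 89, 88, 92, 99, 106, 107, 107, 103, 96, 100, 101, 101, 100, 92, 85, 104, 124, 122, 115, 88, 46, 34, 29, 29, 31, 30, 29, 34, 32, 26, 38, 26]
192 [30, 27, 33, 30, 31, 33, 33, 43, 58, 84, 103, 99, 97, 99, 102, 103, 101, 102, 102, 104, 105, 104, 107, 107, 104, 103, 101, 101, 103, 99, 96, 100, 99, 102, 106, 95, 88, 100, 107, 84, 56, 40, 34, 29, 36, 34, 30, 34, 32, 33, 36, 32, 33, 27]
205 [13, 19, 21, 20, 22, 20, 19, 18, 15, 23, 18, 18, 21, 14, 14, 30, 68, 98, 106, 106, 101, 105, 109, 112, 116, 114, 118, 114, 109, 106, 104, 97, 98, 107, 103, 76, 33, 25, 24, 36, 37, 36, 34, 31, 29, 33, 30, 30, 36, 30, 31, 32, 32, 31]
206 [18, 21, 16, 22, 22, 18, 17, 25, 9, 20, 19, 24, 21, 23, 18, 28, 61, 96, 110, 108, 102, 103, 106, 110, 114, 111, 112, 109, 106, 103, 102, 100, 104, 11
[... 368 characters left out ...]
29, 66, 63, 34, 24, 54, 85, 104, 109, 111, 106, 106, 109, 109, 110, 113, 112, 108, 109, 107, 110, 109, 104, 107, 107, 70, 25, 45, 112, 141, 112, 53, 20, 21, 16, 22, 12, 16, 17, 17, 18, 24, 19]
224 [16, 17, 20, 24, 21, 23, 17, 40, 73, 78, 62, 71, 99, 115, 122, 126, 130, 131, 137, 157, 186, 206, 208, 216, 221, 226, 225, 222, 220, 215, 212, 205, 190, 166, 151, 143, 136, 132, 128, 132, 155, 157, 143, 124, 109, 84, 46, 25, 20, 8, 12, 20, 10, 18]
226 [22, 18, 11, 28, 15, 19, 20, 20, 48, 85, 106, 114, 114, 110, 117, 122, 128, 129, 132, 138, 138, 140, 144, 143, 150, 148, 146, 145, 150, 148, 147, 146, 143, 146, 141, 139, 139, 144, 156, 184, 198, 200, 187, 160, 113, 60, 26, 15, 21, 19, 15, 22, 17, 19]
```

In the side view the nut is level in the fingers above the neck. It sits at crop x≈600 against the neck's 609, so they line up within about 1 mm. Lowering gently.

Emit:
{"fn": "carry_out", "kwargs": {"motion": "0.005 0 0.04 0; 0.005 0 0.08 0; 0.005 0 0.12 0; 0.005 0 0.16 0; 0.005 0 0.2 0; 0.005 0 0.23 0; 0.005 0 0.26 0; 0.005 0 0.26 0"}}

```text
time: 9.35
tool_pos: [0.493, 0.1245, 0.0797]
ee_rot: [-3.14, 0.0, 1.392]
wrist_force: [0.0, 0.5, -1.7]
width: 0.0518
finger_force: 30.0
```

Emit:
{"fn": "carry_out", "kwargs": {"motion": "0 0 0.005 0; 0 0 0.01 0; 0 0 0.015 0; 0 0 0.02 0; 0 0 0.025 0; 0 0 0.03 0; 0 0 0.03 0; 0 0 0.03 0"}}

```text
time: 10.15
tool_pos: [0.4935, 0.1246, 0.0761]
ee_rot: [-3.142, -0.0, 1.392]
wrist_force: [-0.6, -0.2, -1.9]
width: 0.0516
finger_force: 30.0
```

```bash
python3 -c "
from h import *
o=robot.get_obs();print(o['tool_pos'],o['wrist_force'],o['wrist_torque'])"
```

```text
[0.4935028  0.12455483 0.07605779] [-0.59653378 -0.20940961 -1.9087933 ] [-0.03017618  0.08494389  0.02200699]
```

Emit:
{"fn": "carry_out", "kwargs": {"motion": "0 0 0.004 0; 0 0 0.008 0; 0 0 0.012 0; 0 0 0.016 0; 0 0 0.018 0; 0 0 0.018 0; 0 0 0.018 0; 0 0 0.018 0"}}

```text
time: 10.95
tool_pos: [0.4936, 0.1246, 0.0734]
ee_rot: [3.141, -0.0, 1.392]
wrist_force: [-0.5, -0.6, -2.6]
width: 0.052
finger_force: 30.0
```

Emit:
{"fn": "carry_out", "kwargs": {"motion": "0 0 0.004 0; 0 0 0.008 0; 0 0 0.012 0; 0 0 0.014 0; 0 0 0.014 0; 0 0 0.014 0; 0 0 0.014 0; 0 0 0.014 0"}}

```text
time: 11.75
tool_pos: [0.4936, 0.1246, 0.0715]
ee_rot: [3.141, -0.0, 1.392]
wrist_force: [-0.4, -0.9, 0.7]
width: 0.0519
finger_force: 30.0
```

Emit:
{"fn": "carry_out", "kwargs": {"motion": "0 0 0.005 0; 0 0 0.005 0; 0 0 0.005 -0.011; 0 0 0.005 -0.022; 0 0 0.005 -0.033; 0 0 0.005 -0.044; 0 0 0.005 -0.044; 0 0 0.005 -0.044"}}

```text
time: 12.55
tool_pos: [0.4945, 0.1247, 0.0714]
ee_rot: [3.139, -0.001, 1.529]
wrist_force: [-0.1, 0.2, 4.8]
width: 0.0519
finger_force: 30.0
```

```bash
python3 -c "
from h import *
o=robot.get_obs();print(o['tool_pos'],o['wrist_force'],o['wrist_torque'])"
```

```text
[0.49445296 0.12470372 0.07138611] [-0.08929223  0.24708716  4.79887026] [-0.03399788  0.03676427 -0.03569864]
```

Emit:
{"fn": "carry_out", "kwargs": {"motion": "0 0 0 -0.01; 0 0 0 -0.02; 0 0 0 -0.03; 0 0 0 -0.04; 0 0 0 -0.05; 0 0 0 -0.06; 0 0 0 -0.06; 0 0 0 -0.06"}}

```text
time: 13.35
tool_pos: [0.4931, 0.1245, 0.0697]
ee_rot: [-3.14, -0.0, 1.718]
wrist_force: [1.0, -0.7, -2.2]
width: 0.052
finger_force: 30.0
```

Emit:
{"fn": "carry_out", "kwargs": {"motion": "0 0 0 -0.01; 0 0 0 -0.02; 0 0 0 -0.03; 0 0 0 -0.04; 0 0 0 -0.05; 0 0 0 -0.05; 0 0 0 -0.05; 0 0 0 -0.05"}}

```text
time: 14.15
tool_pos: [0.4935, 0.1246, 0.0701]
ee_rot: [-3.141, -0.0, 1.875]
wrist_force: [1.1, 0.2, -3.6]
width: 0.0516
finger_force: 30.0
```

```bash
python3 -c "
from h import *
o=robot.get_obs();print(o['tool_pos'],o['wrist_force'],o['wrist_torque'])"
```

```text
[0.49345351 0.12463022 0.0700714 ] [ 1.12163573  0.23752937 -3.63020478] [ 0.06836857 -0.22481885 -0.21119589]
```

Emit:
{"fn": "carry_out", "kwargs": {"motion": "0 0 0.004 0; 0 0 0.008 0; 0 0 0.012 0; 0 0 0.016 0; 0 0 0.02 0; 0 0 0.02 0; 0 0 0.02 0; 0 0 0.02 0"}}

```text
time: 14.95
tool_pos: [0.4941, 0.1246, 0.0678]
ee_rot: [3.14, 0.0, 1.876]
wrist_force: [2.8, 0.9, 0.5]
width: 0.0518
finger_force: 30.0
```

```bash
python3 -c "
from h import *
o=robot.get_obs();print(o['tool_pos'],o['wrist_force'],o['wrist_torque'])"
```

```text
[0.49406031 0.12461861 0.06779627] [2.79114919 0.8817812  0.51938017] [ 0.10744775 -0.41781513 -0.05887988]
```

Emit:
{"fn": "carry_out", "kwargs": {"motion": "0 0 0 0.01; 0 0 0 0.02; 0 0 0.004 0.02; 0 0 0.008 0.02; 0 0 0.012 0.02; 0 0 0.016 0.02; 0 0 0.016 0.02; 0 0 0.016 0.02"}}

```text
time: 15.75
tool_pos: [0.4931, 0.1245, 0.0648]
ee_rot: [-3.141, -0.0, 1.813]
wrist_force: [0.5, -0.2, -2.4]
width: 0.0517
finger_force: 30.0
```

```bash
python3 -c "
from h import *
o=robot.get_obs();print(o['tool_pos'],o['wrist_force'],o['wrist_torque'])"
```

```text
[0.49310059 0.12445141 0.06478278] [ 0.53969458 -0.1502549  -2.3655325 ] [-0.04357044 -0.03164143 -0.02494025]
```

Emit:
{"fn": "carry_out", "kwargs": {"motion": "0 0 0.003 0; 0 0 0.006 0; 0 0 0.009 0; 0 0 0.012 0; 0 0 0.014 0; 0 0 0.014 0; 0 0 0.014 0; 0 0 0.014 0"}}

```text
time: 16.55
tool_pos: [0.4935, 0.1246, 0.0631]
ee_rot: [-3.142, -0.0, 1.813]
wrist_force: [-0.8, -0.3, -0.8]
width: 0.0517
finger_force: 30.0
```

```bash
python3 -c "
from h import *
o=robot.get_obs();print(o['tool_pos'],o['wrist_force'],o['wrist_torque'],o['joint_positions'][5])"
```

```text
[0.49347702 0.12456444 0.06310525] [-0.76466457 -0.27226804 -0.78712191] [-0.09831921  0.16401165  0.02822561] -0.10620657400314751
```

Emit:
{"fn": "carry_out", "kwargs": {"motion": "0 0 0.003 0; 0 0 0.004 0.02; 0 0 0.005 0.04; 0 0 0.006 0.06; 0 0 0.007 0.08; 0 0 0.008 0.1; 0 0 0.009 0.11; 0 0 0.009 0.11"}}

```text
time: 17.35
tool_pos: [0.494, 0.1245, 0.0621]
ee_rot: [3.14, -0.0, 1.467]
wrist_force: [0.4, -0.1, 0.5]
width: 0.0521
finger_force: 30.0
```

```bash
python3 -c "
from h import *
o=robot.get_obs();print(o['tool_pos'],o['ee_rot'][2],o['wrist_force'],o['wrist_torque'],o['joint_positions'][5])"
```

```text
[0.49403412 0.12448859 0.06208303] 1.4672384880703315 [ 0.37361264 -0.09554139  0.47016074] [-0.19460156  0.13052373  0.03326666] 0.23925600865495036
```

Emit:
{"fn": "carry_out", "kwargs": {"motion": "0 0 0.001 0.02; 0 0 0.003 0.04; 0 0 0.004 0.06; 0 0 0.005 0.08; 0 0 0.007 0.1; 0 0 0.008 0.12; 0 0 0.009 0.14; 0 0 0.009 0.14"}}

```text
time: 18.15
tool_pos: [0.4941, 0.1246, 0.061]
ee_rot: [3.14, -0.001, 1.028]
wrist_force: [1.1, 0.1, 2.2]
width: 0.052
finger_force: 30.0
```

```bash
python3 -c "
from h import *
o=robot.get_obs();print(o['tool_pos'],o['ee_rot'][2],o['wrist_force'],o['wrist_torque'],o['joint_positions'][5])"
```

```text
[0.49414136 0.12464554 0.06097636] 1.028031877100477 [1.06810256 0.08789566 2.24808258] [-0.12437409  0.18055095 -0.02233882] 0.6784805061300444
```

Emit:
{"fn": "carry_out", "kwargs": {"motion": "0 0 0.001 0.02; 0 0 0.003 0.04; 0 0 0.004 0.06; 0 0 0.005 0.08; 0 0 0.007 0.1; 0 0 0.008 0.12; 0 0 0.01 0.13; 0 0 0.01 0.13"}}

```text
time: 18.95
tool_pos: [0.4943, 0.1248, 0.0597]
ee_rot: [3.141, -0.002, 0.621]
wrist_force: [1.2, 0.8, 3.6]
width: 0.0518
finger_force: 30.0
```

```bash
python3 -c "
from h import *
o=robot.get_obs();print(o['tool_pos'],o['ee_rot'][2],o['wrist_force'],o['wrist_torque'],o['joint_positions'][5])"
```

```text
[0.49425996 0.12475911 0.05965303] 0.620624180175672 [1.22973923 0.77307433 3.62013538] [-0.05227606  0.16416479 -0.08650695] 1.0859249366043482
```

Emit:
{"fn": "carry_out", "kwargs": {"motion": "0 0 0.001 0.01; 0 0 0.002 0.02; 0 0 0.003 0.03; 0 0 0.004 0.04; 0 0 0.005 0.05; 0 0 0.005 0.055; 0 0 0.005 0.055; 0 0 0.005 0.055"}}

```text
time: 19.75
tool_pos: [0.4942, 0.1248, 0.0587]
ee_rot: [3.141, -0.002, 0.447]
wrist_force: [1.3, 0.4, 3.9]
width: 0.0516
finger_force: 30.0
```

```bash
python3 -c "
from h import *
o=robot.get_obs();print(o['tool_pos'],o['ee_rot'][2],o['wrist_force'],o['wrist_torque'],o['joint_positions'][5])"
```

```text
[0.49422501 0.12475414 0.05865128] 0.4471964171244158 [1.25355221 0.44437479 3.92257579] [0.03016281 0.00887248 0.05437946] 1.2593437577567272
```

Emit:
{"fn": "carry_out", "kwargs": {"motion": "0 0 0 0.005; 0 0 0.001 0.01; 0 0 0.001 0.015; 0 0 0.001 0.02; 0 0 0.001 0.025; 0 0 0.001 0.03; 0 0 0.001 0.03; 0 0 0.001 0.03"}}

```text
time: 20.55
tool_pos: [0.4935, 0.1245, 0.0579]
ee_rot: [-3.142, -0.0, 0.352]
wrist_force: [1.7, -0.5, 4.0]
width: 0.0518
finger_force: 30.0
```

```bash
python3 -c "
from h import *
o=robot.get_obs();print(o['tool_pos'],o['ee_rot'][2],o['wrist_force'],o['wrist_torque'],o['joint_positions'][5])"
```

```text
[0.49351521 0.12454861 0.05794142] 0.35180924389577495 [ 1.72713102 -0.52906496  3.99822184] [ 0.07066392 -0.01956385  0.00779042] 1.3547393068420344
```

Emit:
{"fn": "carry_out", "kwargs": {"motion": "0 0 0 0.004; 0 0 0 0.008; 0 0 0 0.012; 0 0 0 0.016; 0 0 0 0.02; 0 0 0 0.022; 0 0 0 0.022; 0 0 0 0.022"}}

```text
time: 21.35
tool_pos: [0.4934, 0.1245, 0.0579]
ee_rot: [-3.141, 0.0, 0.283]
wrist_force: [-0.5, 0.6, 5.4]
width: 0.0514
finger_force: 30.0
```

```bash
python3 -c "
from h import *
o=robot.get_obs();print(o['tool_pos'],o['ee_rot'][2],o['wrist_force'],o['wrist_torque'],o['joint_positions'][5])"
```

```text
[0.4933566  0.12454667 0.05786257] 0.2827669661589076 [-0.49460356  0.60630996  5.37192235] [0.02371957 0.16286601 0.06294046] 1.4237770516992225
```

Emit:
{"fn": "carry_out", "kwargs": {"motion": "0 0 0 0.004; 0 0 0 0.008; 0 0 0 0.012; 0 0 0 0.016; 0 0 0 0.02; 0 0 0 0.022; 0 0 0 0.022; 0 0 0 0.022"}}

```text
time: 22.15
tool_pos: [0.4935, 0.1246, 0.0579]
ee_rot: [-3.141, 0.0, 0.214]
wrist_force: [-0.5, -0.7, 5.8]
width: 0.0518
finger_force: 30.0
```

```bash
python3 -c "
from h import *
o=robot.get_obs();print(o['tool_pos'],o['ee_rot'][2],o['wrist_force'],o['wrist_torque'],o['joint_positions'][5])"
```

```text
[0.49349988 0.12455576 0.0579103 ] 0.21358227452110334 [-0.50786982 -0.71301514  5.7535208 ] [0.02802542 0.23146814 0.11268491] 1.4929212271365166
```

Emit:
{"fn": "carry_out", "kwargs": {"motion": "0 0 0 0.004; 0 0 0 0.008; 0 0 0 0.012; 0 0 0 0.016; 0 0 0 0.018; 0 0 0 0.018; 0 0 0 0.018; 0 0 0 0.018"}}

```text
time: 22.95
tool_pos: [0.4933, 0.1249, 0.0579]
ee_rot: [-3.141, 0.0, 0.157]
wrist_force: [-1.9, 2.7, 4.7]
width: 0.0515
finger_force: 30.0
```

```bash
python3 -c "
from h import *
o=robot.get_obs();print(o['tool_pos'],o['ee_rot'][2],o['wrist_force'],o['wrist_torque'],o['joint_positions'][5])"
```

```text
[0.49331953 0.12494693 0.05787703] 0.15731857780633995 [-1.93664089  2.70209686  4.69880619] [0.48597312 0.43996142 0.34366356] 1.5493455048598435
```

The wrist torque stepped up to 0.34 N·m, which means the nut has met the stop. I'll ease off and release.

Emit:
{"fn": "carry_out", "kwargs": {"motion": "0 0 0 -0.005; 0 0 0 -0.007; 0 0 -0.004 -0.007; 0 0 -0.004 -0.007; 0 0 -0.004 -0.007; 0 0 -0.004 -0.007; 0 0 -0.004 -0.007; 0 0 -0.004 -0.007"}}

```text
time: 23.75
tool_pos: [0.4933, 0.1248, 0.0583]
ee_rot: [-3.141, 0.0, 0.179]
wrist_force: [-0.6, 5.4, 1.4]
width: 0.0516
finger_force: 30.0
```

Emit:
{"fn": "carry_out", "kwargs": {"motion": "0 0 0 0; 0 0 0 0; 0 0 0 0; 0 0 0 0; 0 0 0 0; 0 0 0 0; 0 0 0 0; 0 0 0 0", "grip": 1}}

```text
time: 24.55
tool_pos: [0.4935, 0.1245, 0.0585]
ee_rot: [3.142, -0.0, 0.179]
wrist_force: [0.4, -0.1, -0.7]
width: 0.0942
finger_force: 0.0
```

Run:
```python
from h import *
o=robot.get_obs();print(o['tool_pos'],o['wrist_force'],o['wrist_torque'],o['width'])
s=snapshot("side");u,v=proj(s,(.494,.125,.05)).astype(int);print(u,v)
for x,y,z in[(0,0,.069),(0,0,.077)]:print(z,(proj(s,(.4938,.125,z))-(u-30,v-30))*10)
cv2.imwrite("pics/e1.png",cv2.resize(s["image"][v-30:v+30,u-30:u+30,::-1],(600,600),interpolation=cv2.INTER_CUBIC))
```

```text
[0.49352021 0.12454338 0.05851889] [ 0.36898676 -0.05703437 -0.66228108] [-0.02199886  0.18760647  0.05383867] 0.09417738720947155
275 207
0.069 [301.20844272 242.95104818]
0.077 [299.31796218 217.93129128]
```

View pics/e1.png

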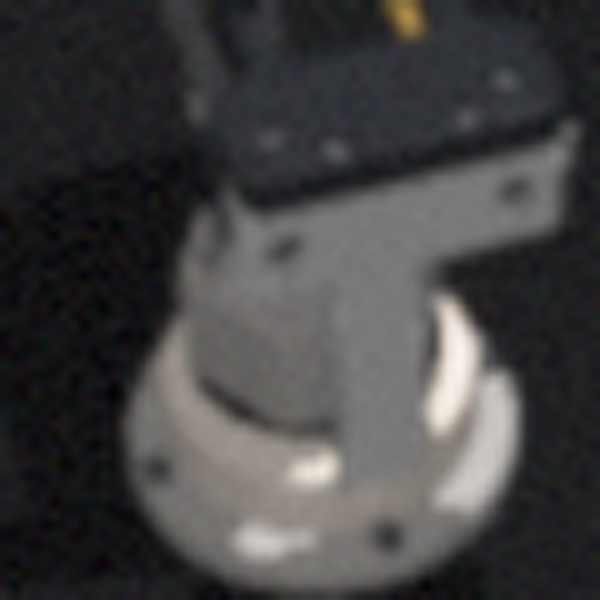

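The fingers are open, and the nut sits low on the ring at about (265,350). Now I'll raise the gripper straight up.

Emit:
{"fn": "carry_out", "kwargs": {"motion": "0 0 -0.04 0; 0 0 -0.12 0; 0 0 -0.26 0; 0 0 -0.42 0; 0 0 -0.58 0; 0 0 -0.74 0; 0 0 -0.9 0; 0 0 -0.95 0"}}

```text
time: 25.4
tool_pos: [0.4951, 0.1248, 0.2055]
ee_rot: [3.141, -0.007, 0.179]
wrist_force: [0.5, -0.4, 1.1]
width: 0.0937
finger_force: 0.0
```

Run:
```python
from h import *
o=robot.get_obs();print(o['time'],o['tool_pos'],o['wrist_force'],o['width'])
s=snapshot("side");u,v=275,207
for z in(.039,.069,.077):print(z,(proj(s,(.4938,.125,z))-(u-30,v-30))*10)
cv2.imwrite("pics/e2.png",cv2.resize(s["image"][v-30:v+30,u-30:u+30,::-1],(600,600),interpolation=cv2.INTER_CUBIC))
```

```text
25.4 [0.49512698 0.12480063 0.20552123] [ 0.54498846 -0.39011877  1.09233167] 0.09368491735958076
0.039 [308.12799155 334.52852049]
0.069 [301.20844272 242.95104818]
0.077 [299.31796218 217.93129128]
```

View pics/e2.png

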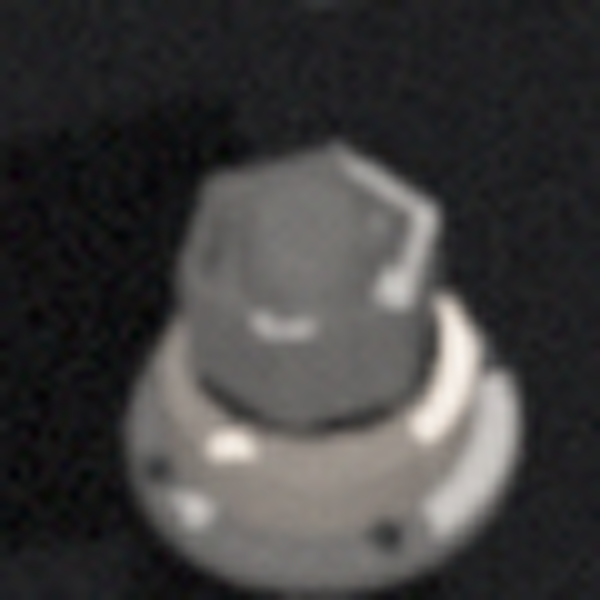

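The nut sits level and low on the ring. Its top-face centre is near (311,243), against (301,243) predicted for fully home. Handing in.

```bash
python3 -c "
from bench import robot
print(robot.close_job())"
```

```text
the job is handed in; nothing more can be done
None
```

The big nut dropped into the thread start and was run clockwise until it met its stop, at about 0.34 N·m. It looked level and fully home (underside about 39 mm); I then released it, raised the gripper clear and handed the job in, though the hand-in call returned no verdict.

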